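Seat the blue battery pack in the charger through its sprung dust flap

TASK

Put the blue battery pack into the charger: pick it up by its upper half, bring its foot down on the yellow sprung dust flap in the charger's mouth and push it down steadily (do not drop it in) until it stands fully home on the bay floor, holding the flap open, then let go. Leave the orange pack standing where it is.

Things in the scene. Friction and masses are not known exactly. Their poses are not given: they have to be found in the camera images.
- blue_pack: the blue stick battery pack to be charged, with a black foot and a small black patch on its blue top: an upright block 44 (its x) by 26 (its y) by 130 mm tall, about 0.25 kg, standing loose on the bench. Origin at the centre of its underside, z up. Either end of its x axis may go forward: it is symmetrical
- orange_pack: a pack of the same shape and size but orange, standing loose on the bench; it is to be left alone. Origin at the centre of its underside
- charger: grey charger, fixed, 90 (its x) by 76 (y) mm, rim 85 mm high, bay open at the top. Origin on the bench under the bay's centre, z up. A black funnel narrows from 78 by 62 mm at the rim to a throat of 54 (x) by 38 (y) mm at 73 mm height; straight below. Bay floor 15 mm above the bench: a seated pack stands 60 mm above the rim. The pack's 44 mm side goes along the charger's x
- flap: yellow dust flap, 54 by 35 by 3 mm, level across the bay when shut (top 71 mm above the bench). Origin on its hinge, 33 mm from the bay's centre on the charger's +x side; it reaches along its own -x and swings down into the bay; z axis vertical when shut. A spring shuts it: pushing a pack through takes 3 to 6 N, more than its weight; then it presses on the pack's side with about 1 N
There are look-alikes about, which are no part of the job. Of the things like the blue_pack, leave any that is pink, turquoise or white; of the rest the larger one is meant.

How it is judged:
On the way:
1. the blue pack, steered by the fingers, pushes the flap open (angle between flap's own z axis and vertical above 0.5 rad and horizontal distance between blue_pack and charger below 0.02 m and contact force between the fingers and blue_pack above 0.5 N), for 0.1 s.
At the end, for the whole second after the job is handed in: The blue pack stands at rest in the charger's bay, its foot within 10 mm of the bay floor and within 15 mm of the bay's centre, within 11 degrees of upright, the flap held open by it (more than 52 degrees); the orange pack still stands upright within 20 mm of where it was (horizontal distance between blue_pack and charger below 0.015 m and z of blue_pack in the frame of charger below 0.025 m and angle between each of blue_pack, orange_pack's own z axis and vertical below 0.2 rad and angle between flap's own z axis and vertical above 0.9 rad and linear speed of blue_pack below 0.02 m/s and distance of orange_pack from where it was at the start of the episode below 0.02 m); the robot touches nothing.
It fails at once if the orange pack is knocked over or moved by more than 20 mm (distance of orange_pack from where it was at the start of the episode above 0.02 m or angle between orange_pack's own z axis and vertical above 0.4 rad).
It fails at once if the blue pack is dropped or rammed into the bay: faster than 0.6 m/s inside it (horizontal distance between blue_pack and charger below 0.025 m and height (world z) of blue_pack below 0.065 m and linear speed of blue_pack above 0.6 m/s).
It also fails if it takes over 40 s, if anything falls off the work surface, if the arm or the gripper's body presses on something with over 40 N, if the wrist force passes 120 N, or if a joint passes its speed limit or range.

ROBOT

A 7-joint arm with a two-finger parallel gripper is mounted at the origin on the work surface. World frame = base frame: x ahead of the robot, y to its left, z up, the work surface at z = 0. Lengths are in m, angles in rad, forces in N, time in s.
With the tool pointing down it reaches from about 0.35 to 0.9 m from the base axis. Payload 8.1 kg.
Tool frame: the origin (TCP) lies between the finger pads; the fingertips stand ahead of it and the grasp point (between the pads) is the TCP (arm.nose_length is the z of the fingertips in the tool frame, in m); z points along the fingers, y is the line along which they close (so a half turn about z gives the same grasp; the last joint's range is limited). The gripper opens to 92 mm and grips with 3 to 60 N. Pads are 19 mm wide; open, the fingers measure 130 mm over their backs; the gripper's body (75 mm by 190 mm) begins 47 mm behind the grasp point.
Start: joints at [1.24, 0.434, 0.025, 1.573, -0.012, 1.134, -0.075], TCP at [0.141, -0.609, 0.246] pointing down, gripper open.
Joint ranges: [-2.62, 2.62], [-0.44, 2.09], [-1.27, 1.32], [0.08, 2.57], [-1.32, 4.46], [0.12, 2], [-2.74, 2.74]. Speed limits (rad/s): [2.22, 2.22, 3.01, 3.01, 3.14, 3.14, 3.14].

INTERFACE

Orientations are given as a rotation vector (axis times angle).
In Python, from cell import sensors, optics, arm gives the robot as it stands.
- The arm moves only by the tool arm_command, never from a script. Its argument "deltas" is one flat list of numbers, 7 for each row, row after row: the turn, a rotation vector about the world's x, y, z as a fraction of full scale, then the shift along the world's x, y, z as a fraction of full scale, then the finger opening in mm, from 0 to 91.8. In form: [wx, wy, wz, dx, dy, dz, fingers, wx, wy, wz, dx, dy, dz, fingers, ...]. A call has 1 to 20 rows; each row is the pose to reach, as a shift and turn from the pose commanded when the call began; what a row does not reach only later rows make up. Full scale, the value 1, is 1 m for a shift and 90 degrees for a turn. A row lasts 1/10 s, in which the tool goes at most 50 mm and 8.59 degrees, less where a joint would pass 70% of its speed; a pose out of reach is approached as far as the arm can. A call with a number of a shift or a turn outside -1 to 1 is refused whole. A call with a gripper value outside its range is refused whole. The fingers move at their own pace and stop on an object; "force" is the grip in N (left out, the last holds). Time passes only in rows, so rows that repeat a pose let the fingers close. It gives the time, the measured TCP pose, the force, the opening and the grip force at its end, in the units of the state.
- sensors.observe(): the state, without advancing time (a new reading comes with each control period).
- optics.get_image(name): name is "scene" or "top" or "wrist"; returns the picture (384x512x3 uint8, blue, green, red); there is no depth.
- optics.calibration(name): a dict with "camera_matrix" (3x3 intrinsics, pixels), "rvec" (rotation vector, rad) and "tvec" (3), from world to camera coordinates, as OpenCV has them. Camera axes: x right, y down, z forward; pixel columns grow to the right and rows downward; lengths in m; the calibration is good to about 2 mm. A picture is of the moment at which its call begins: read the wrist's pose just before it. calibration takes no time and is no camera call; for the wrist camera it gives the pose at the moment of the call.
- arm.sign_off(): hands the job in; it is judged then, once.
The state is a dict: "clock": time; "joints": joint angles; "dq": joint speeds; "joint_efforts": joint torques, N m; "position": TCP position; "ee_rot": TCP orientation; "force": force on the tool from outside, world axes, zero at the start; "ft_torque": the same for the moment, N m; "width": opening from 0.0 (shut) to 1.0 (fully open); "gripper_force": force on a finger pad.
Only numpy, scipy, OpenCV 4.12 (cv2) and the standard library are available. Lean on these libraries where they do the work, as an engineer would, in place of code of your own. Each camera call takes 0.05 s, during which the arm holds its last target. There are 200 camera calls.

## Working session

There is one attempt and no reset: what is moved stays moved. The work goes in short steps, Python scripts to look and compute and a tool call to move; the robot and the scene stay as the last step left them, time stands still between calls to the robot, and variables do not carry over. Pictures are saved under pics/ and viewed, at most 10 in all, crops included, and the job is handed in when it is done.

Besides the shell and the picture viewer there is one more tool, called after ">>>" in YAML: its name, and indented under it one key for each argument. arm_command: Moves the arm, as the interface text tells. Its arguments: {"type":"object","properties":{"deltas":{"type":"array","items":{"type":"number"}},"force":{"type":"number"}},"required":["deltas"]}

```bash
mkdir -p pics; cat > h.py <<'E'
import numpy as np, cv2
from cell import sensors, optics, arm
def cal(n):
    c=optics.calibration(n); return np.array(c["camera_matrix"],float),cv2.Rodrigues(np.array(c["rvec"],float))[0],np.array(c["tvec"],float).ravel()
def ray(n,uv,z,c=None):
    K,R,t=c or cal(n); o=-R.T@t
    out=[]
    for u,v in np.atleast_2d(uv):
        d=R.T@np.linalg.solve(K,[u,v,1]); out.append(o+d*(z-o[2])/d[2])
    return np.array(out)
E
python3 - <<'E'
from h import *
s=sensors.observe(); print({k:np.round(v,3) for k,v in s.items()}, arm.nose_length)
a=optics.get_image("scene");b=optics.get_image("top")
cv2.imwrite("pics/scene.png",a);cv2.imwrite("pics/top.png",b)
E
```

```text
{'clock': np.float64(0.0), 'joints': array([ 1.24 ,  0.435,  0.025,  1.574, -0.012,  1.134, -0.075]), 'dq': array([ 0.001,  0.001,  0.001,  0.   ,  0.001,  0.   , -0.002]), 'joint_efforts': array([ 0.0000e+00, -6.6786e+01,  9.8500e-01, -3.1446e+01, -6.1000e-02,
        4.3000e-02,  0.0000e+00]), 'position': array([ 0.141, -0.608,  0.245]), 'ee_rot': array([-3.12e+00, -3.57e-01,  1.00e-03]), 'force': array([-0.465, -0.135, -0.007]), 'ft_torque': array([-0.005, -0.055, -0.023]), 'gripper_force': np.float64(0.0), 'width': np.float64(1.0)} 0.019
```

View pics/scene.png

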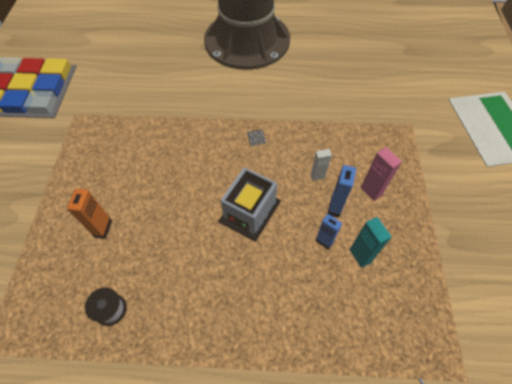

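View pics/top.png

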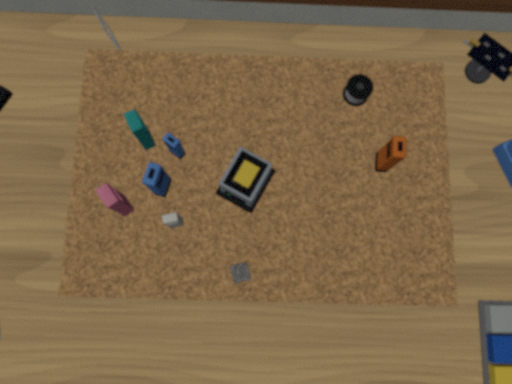

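The scene view shows the big blue pack at (342,190), a small blue look-alike at (330,232), the charger at (249,202) and the orange pack at (90,212). In the top view the same things are at (156,180), (174,145), (246,178) and (391,153).

```bash
python3 - <<'E'
from h import *
a=cv2.imread("pics/scene.png");b=cv2.imread("pics/top.png")
for n,z in (("scene",0),("top",0)):
    K,R,t=cal(n); print(n,"cam",np.round(-R.T@t,3),K[0,0])
hsv=cv2.cvtColor(b,cv2.COLOR_BGR2HSV)
def rects(lo,hi,zs):
    m=cv2.inRange(hsv,lo,hi)
    for c in cv2.findContours(m,0,2)[0]:
        if cv2.contourArea(c)<60: continue
        r=cv2.boxPoints(cv2.minAreaRect(c)); print("px",r.mean(0).round(), "area",cv2.contourArea(c))
        for z in zs:
            p=ray("top",r,z)[:,:2]; e=p[1]-p[0];f=p[2]-p[1]
            print(" z",z,"ctr",p.mean(0).round(3),"sides",np.linalg.norm(e).round(3),np.degrees(np.arctan2(e[1],e[0])).round(1),np.linalg.norm(f).round(3),np.degrees(np.arctan2(f[1],f[0])).round(1))
print("blue");rects((100,120,50),(125,255,255),(0.13,0.065))
print("yellow");rects((20,120,120),(35,255,255),(0.071,))
print("orange");rects((5,170,120),(14,255,255),(0.13,))
c1=cv2.resize(b[125:215,90:190],None,fx=4,fy=4,interpolation=2);c2=cv2.resize(b[140:220,205:285],(400,360),interpolation=2)
cv2.imwrite("pics/crop.png",np.hstack([c1,c2]))
E
```

```text
scene cam [0.909 0.07  0.69 ] 364.30820990719184
top cam [0.35  0.036 0.976] 450.1385508341797
blue
px [499. 348.] area 622.0
 z 0.13 ctr [ 0.235 -0.432] sides 0.045 -88.8 0.049 175.0
 z 0.065 ctr [ 0.226 -0.468] sides 0.048 -88.8 0.052 175.0
px [157. 179.] area 404.5
 z 0.13 ctr [0.529 0.207] sides 0.05 -15.1 0.047 -108.2
 z 0.065 ctr [0.543 0.221] sides 0.054 -15.1 0.05 -108.2
px [502. 162.] area 361.0
 z 0.13 ctr [ 0.585 -0.467] sides 0.034 -88.0 0.086 175.0
 z 0.065 ctr [ 0.603 -0.506] sides 0.037 -88.0 0.093 175.0
px [174. 145.] area 182.0
 z 0.13 ctr [0.598 0.179] sides 0.022 -40.7 0.048 -133.6
 z 0.065 ctr [0.617 0.19 ] sides 0.024 -40.7 0.052 -133.6
yellow
px [501. 375.] area 302.0
 z 0.071 ctr [ 0.178 -0.464] sides 0.039 -88.9 0.029 175.0
px [246. 173.] area 352.0
 z 0.071 ctr [0.559 0.038] sides 0.049 -27.2 0.035 -118.7
orange
px [399. 146.] area 227.0
 z 0.13 ctr [ 0.61  -0.262] sides 0.024 -88.0 0.043 177.7
```

View pics/crop.png

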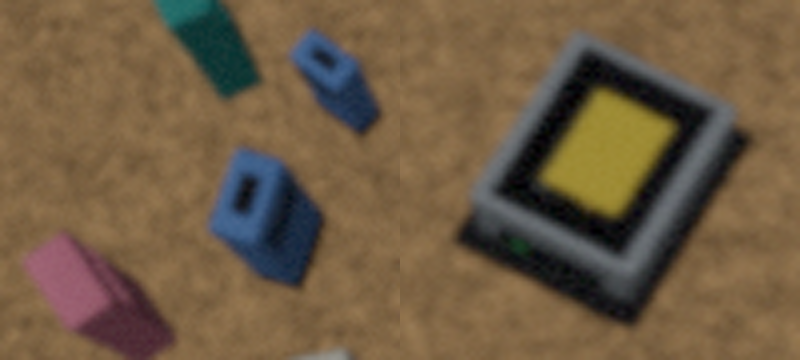

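The crop shows the blue top's patch at crop (245,194), and the charger's rim corners at (582,38), (735,105), (630,270) and (478,195). I'll refine these numbers, then move.

```bash
python3 - <<'E'
from h import *
rc=np.array([(582,38),(735,105),(630,270),(478,195)],float); rc=np.c_[205+(rc[:,0]-400)/5,140+rc[:,1]/4.5]
p=ray("top",rc,0.085)[:,:2]; print("rim",p.round(3),"ctr",p.mean(0).round(4))
for i in range(4):
    e=p[(i+1)%4]-p[i];print(np.linalg.norm(e).round(3),np.degrees(np.arctan2(e[1],e[0])).round(1))
b=cv2.imread("pics/top.png");hsv=cv2.cvtColor(b,cv2.COLOR_BGR2HSV)
m=cv2.inRange(hsv,(100,100,135),(125,255,255))
for c in cv2.findContours(m,0,2)[0]:
    if cv2.contourArea(c)<40: continue
    r=cv2.boxPoints(cv2.minAreaRect(c));q=ray("top",r,.13)[:,:2];e=q[1]-q[0];f=q[2]-q[1]
    print("bright",r.mean(0),q.mean(0).round(4),np.linalg.norm(e).round(3),np.degrees(np.arctan2(e[1],e[0])).round(1),np.linalg.norm(f).round(3),np.degrees(np.arctan2(f[1],f[0])).round(1))
print("patch",ray("top",[(90+245/4,125+194/4)],.13).round(4))
E
```

```text
rim [[ 0.608  0.049]
 [ 0.579 -0.015]
 [ 0.502  0.026]
 [ 0.534  0.088]] ctr [0.5558 0.0369]
0.07 -114.9
0.087 152.2
0.07 62.6
0.084 -28.0
patch [[0.5398 0.2186 0.13  ]]
```

>>> arm_command:
  deltas: [0,0,0.05,0.02,0.04,0.02,91,0,0,0.1,0.04,0.08,0.04,91,0,0,0.15,0.06,0.12,0.05,91,0,0,0.2,0.08,0.16,0.05,91,0,0,0.25,0.1,0.2,0.05,91,0,0,0.3,0.12,0.24,0.05,91,0,0,0.35,0.14,0.28,0.05,91,0,0,0.4,0.16,0.32,0.05,91,0,0,0.45,0.18,0.36,0.05,91,0,0,0.5,0.2,0.4,0.05,91,0,0,0.55,0.22,0.44,0.05,91,0,0,0.6,0.24,0.48,0.05,91,0,0,0.63,0.26,0.52,0.05,91,0,0,0.63,0.28,0.56,0.05,91,0,0,0.63,0.3,0.6,0.05,91,0,0,0.63,0.31,0.64,0.05,91,0,0,0.63,0.32,0.68,0.05,91,0,0,0.63,0.33,0.72,0.05,91,0,0,0.63,0.33,0.74,0.05,91,0,0,0.63,0.33,0.74,0.05,91]

```text
clock: 2.1
position: [0.4705, 0.1347, 0.2955]
ee_rot: [-2.571, -1.802, -0.001]
force: [-0.2, 0.4, -0.7]
width: 0.994
gripper_force: 0.0
```

```bash
python3 - <<'E'
from h import *
K,R,t=cal("wrist"); w=optics.get_image("wrist"); cv2.imwrite("pics/w1.png",w); np.savez("w1.npz",K=K,R=R,t=t)
print(-R.T@t, R[2]); 
P=np.array([[.54,.219,.13],[.54,.219,0],[.556,.037,.085]]); print(cv2.projectPoints(P,cv2.Rodrigues(R)[0],t,K,None)[0].round())
E
```

```text
[0.49937875 0.20833967 0.43450982] [-0.10213115 -0.27326248 -0.9565024 ]
[[[301.  64.]]

 [[289.  72.]]

 [[360. 224.]]]
```

View pics/w1.png

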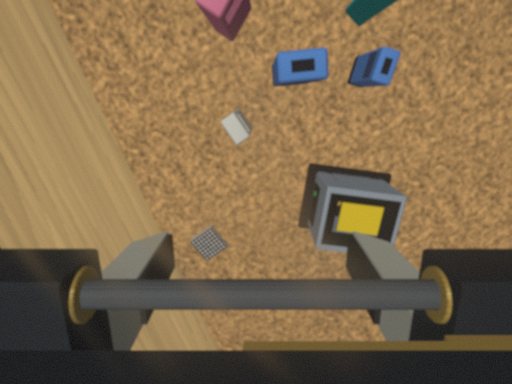

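The wrist view shows the blue pack's top at about (301,64) with its patch at (303,66), the small blue look-alike at (375,67), and the charger's flap at (360,218), partly behind a finger.

```bash
python3 - <<'E'
from h import *
d=np.load("w1.npz");C=(d["K"],d["R"],d["t"]); w=cv2.imread("pics/w1.png");hsv=cv2.cvtColor(w,cv2.COLOR_BGR2HSV)
def show(n,c,z):
    r=cv2.boxPoints(cv2.minAreaRect(c));q=ray("",r,z,C)[:,:2];e=q[1]-q[0];f=q[2]-q[1]
    print(n,r.mean(0).round(1),"ctr",q.mean(0).round(4),np.linalg.norm(e).round(3),np.degrees(np.arctan2(e[1],e[0])).round(1),np.linalg.norm(f).round(3),np.degrees(np.arctan2(f[1],f[0])).round(1))
big=lambda m,a=30:[c for c in cv2.findContours(m,cv2.RETR_LIST,1)[0] if cv2.contourArea(c)>a]
roi=np.zeros(w.shape[:2],np.uint8);roi[40:92,265:335]=255
for v in (120,140,160,180): 
    for c in big(cv2.inRange(hsv,(95,80,v),(130,255,255))&roi,60): show("bluev%d"%v,c,.13)
for c in big(cv2.inRange(hsv,(0,0,0),(180,255,60))&roi): show("dark",c,.13)
for c in big(cv2.inRange(hsv,(22,150,120),(35,255,255)),200): show("yellow",c,.071)
cv2.imwrite("pics/w1c.png",np.hstack([cv2.resize(w[40:95,262:342],(400,275),interpolation=2),cv2.resize(w[155:265,295:415],(300,275),interpolation=2)]))
E
```

```text
bluev120 [302.8  65.1] ctr [0.5407 0.2174] 0.021 -15.1 0.011 -101.6
bluev120 [301.7  64.9] ctr [0.5399 0.2177] 0.043 -14.6 0.024 -100.5
bluev140 [302.6  65.1] ctr [0.5406 0.2174] 0.022 -14.6 0.012 -101.1
bluev140 [302.   64.5] ctr [0.5402 0.2179] 0.042 -14.8 0.024 -100.7
bluev160 [302.7  65.1] ctr [0.5407 0.2173] 0.023 -14.3 0.013 -100.7
bluev160 [302.1  64. ] ctr [0.5403 0.2183] 0.041 -14.6 0.022 -100.5
bluev180 [302.2  61.6] ctr [0.5411 0.2201] 0.038 -14.0 0.017 -99.9
dark [302.5  65.1] ctr [0.5405 0.2175] 0.017 -15.1 0.007 -101.8
yellow [360.1 218.1] ctr [0.5606 0.0365] 0.035 67.3 0.051 -27.3
```

View pics/w1c.png

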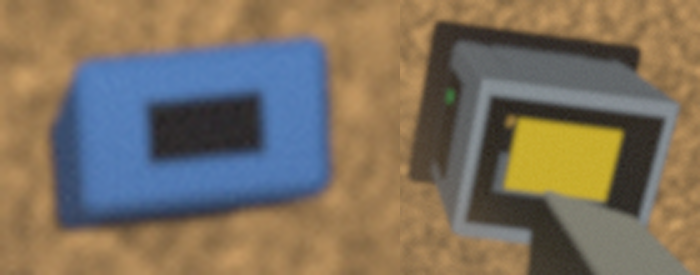

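The crop shows the blue top face square on with its patch in the middle. Three rim corners of the charger are clear, at crop (487,80), (678,103) and (460,232). Before choosing the grip I'll check how close the small look-alike is.

```bash
python3 - <<'E'
from h import *
d=np.load("w1.npz");C=(d["K"],d["R"],d["t"]); w=cv2.imread("pics/w1.png");hsv=cv2.cvtColor(w,cv2.COLOR_BGR2HSV)
rc=np.array([(487,80),(678,103),(460,232)],float); rc=np.c_[295+(rc[:,0]-400)/2.5,155+rc[:,1]/2.5]
p=ray("",rc,.085,C)[:,:2]; print("rim",p.round(4),"ctr",((p[1]+p[2])/2).round(4))
for e in (p[1]-p[0],p[2]-p[0]): print(np.linalg.norm(e).round(4),np.degrees(np.arctan2(e[1],e[0])).round(1))
# small blue patch: triangulate with top view
b=cv2.imread("pics/top.png")
uw=np.array([386.,65.]); ut=np.array([90+323/4,125+58/4])
best=min(((np.linalg.norm(ray("",[uw],z,C)[0]-ray("top",[ut],z)[0]),z,ray("",[uw],z,C)[0]) for z in np.arange(.03,.14,.005)),key=lambda x:x[0]); print(best)
u=np.array([np.cos(np.radians(-12.7)),np.sin(np.radians(-12.7))]);print("along/across",u@(best[2][:2]-[.5405,.2177]),np.array([-u[1],u[0]])@(best[2][:2]-[.5405,.2177]))
E
```

```text
rim [[0.5366 0.0898]
 [0.6127 0.0511]
 [0.5041 0.0238]] ctr [0.5584 0.0375]
0.0854 -26.9
0.0736 -116.2
(np.float64(0.0008105248393904149), np.float64(0.09999999999999996), array([0.61845674, 0.1916588 , 0.1       ]))
along/across 0.08177454953834773 -0.00826560213196852
```

>>> arm_command:
  deltas: [0,0,0.04,0.035,0.041,0,66,0,0,0.08,0.06,0.07,0,66,0,0,0.08,0.07,0.083,-0.02,66,0,0,0.08,0.07,0.083,-0.06,66,0,0,0.08,0.07,0.083,-0.1,66,0,0,0.08,0.07,0.083,-0.14,66,0,0,0.08,0.07,0.083,-0.17,66,0,0,0.08,0.07,0.083,-0.19,66,0,0,0.08,0.07,0.083,-0.19,66,0,0,0.08,0.07,0.083,-0.19,50,0,0,0.08,0.07,0.083,-0.19,36,0,0,0.08,0.07,0.083,-0.19,36,0,0,0.08,0.07,0.083,-0.19,36,0,0,0.08,0.07,0.083,-0.19,36]
  force: 35

```text
clock: 3.55
position: [0.5418, 0.2146, 0.107]
ee_rot: [2.459, 1.954, 0.003]
force: [-1.7, -0.3, 6.2]
width: 0.483
gripper_force: 34.8
```

>>> arm_command:
  deltas: [0,0,0,0,0,0.02,36,0,0,0,0,0,0.05,36,0,0,0,0,0,0.09,36,0,0,0,0,-0.01,0.12,36,0,0,-0.05,0.004,-0.04,0.13,36,0,0,-0.1,0.008,-0.08,0.13,36,0,0,-0.155,0.012,-0.12,0.13,36,0,0,-0.155,0.016,-0.155,0.13,36,0,0,-0.155,0.016,-0.178,0.13,36,0,0,-0.155,0.016,-0.178,0.13,36,0,0,-0.155,0.016,-0.178,0.13,36]
  force: 40

```text
clock: 4.65
position: [0.5569, 0.0359, 0.2358]
ee_rot: [-2.679, -1.64, 0.0]
force: [0.2, 1.0, -2.7]
width: 0.476
gripper_force: 39.8
```

```bash
python3 - <<'E'
from h import *
s=sensors.observe();print(s["position"],s["ee_rot"],s["force"])
t=optics.get_image("top");a=optics.get_image("scene");K,R,tt=cal("wrist");w=optics.get_image("wrist")
np.savez("w2.npz",K=K,R=R,t=tt)
for n,i in (("t2",t),("s2",a),("w2",w)): cv2.imwrite(f"pics/{n}.png",i)
z=lambda i,u,v,r:cv2.resize(i[v-r:v+r,u-r:u+r],(400,400),interpolation=2)
cv2.imwrite("pics/c2.png",np.hstack([z(a,250,190,60),cv2.resize(w,(400,300))[0:300].copy() if 0 else cv2.copyMakeBorder(cv2.resize(w,(400,300)),0,100,0,0,0)]))
E
```

```text
[0.55692484 0.03587608 0.23579045] [-2.67943622e+00 -1.63988212e+00  2.66793527e-05] [ 0.21654743  0.97914756 -2.73962009]
```

View pics/c2.png

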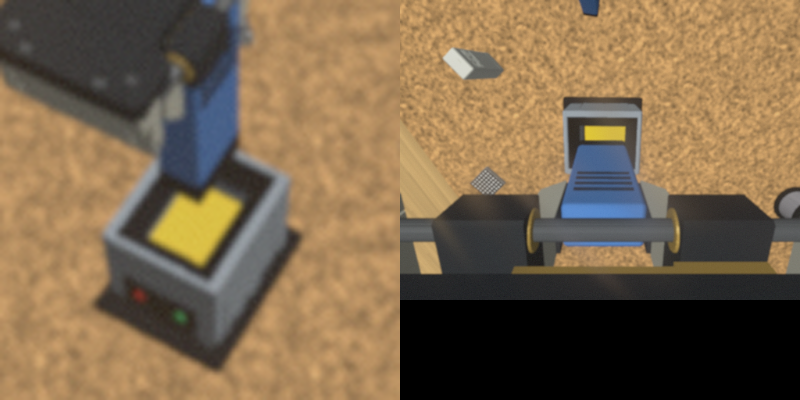

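The pack hangs over the bay, square with it. In the wrist crop the flap at x≈605 lines up with the pack at x≈604. By the numbers its centre is about (0.558,0.038) against the charger at (0.5575,0.037), so I'll push down steadily.

>>> arm_command:
  deltas: [0,0,0,0,-0.001,-0.015,36,0,0,0,0,-0.001,-0.03,36,0,0,0,0,-0.001,-0.04,36,0,0,0,0,-0.001,-0.046,36,0,0,0,0,-0.001,-0.052,36,0,0,0,0,-0.001,-0.058,36,0,0,0,0,-0.001,-0.064,36,0,0,0,0,-0.001,-0.07,36,0,0,0,0,-0.001,-0.076,36,0,0,0,0,-0.001,-0.082,36,0,0,0,0,-0.001,-0.082,36]
  force: 45

```text
clock: 5.9
position: [0.5562, 0.0351, 0.1526]
ee_rot: [-2.678, -1.641, 0.003]
force: [-1.9, 1.9, -1.7]
width: 0.483
gripper_force: 44.8
```

>>> arm_command:
  deltas: [0,0,0,0,0,-0.006,36,0,0,0,0,0,-0.012,36,0,0,0,0,0,-0.018,36,0,0,0,0,0,-0.023,36,0,0,0,0,0,-0.027,36,0,0,0,0,0,-0.03,36,0,0,0,0,0,-0.032,36,0,0,0,0,0,-0.032,36]

```text
clock: 6.7
position: [0.557, 0.0353, 0.122]
ee_rot: [2.678, 1.642, -0.0]
force: [-2.2, 1.5, 2.4]
width: 0.48
gripper_force: 44.8
```

```bash
python3 - <<'E'
from h import *
a=optics.get_image("scene");w=optics.get_image("wrist")
cv2.imwrite("pics/c3.png",np.hstack([cv2.resize(a[130:250,190:310],(400,400),interpolation=2),cv2.copyMakeBorder(cv2.resize(w,(400,300)),0,100,0,0,0)]))
E
```

```text
(no output)
```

View pics/c3.png

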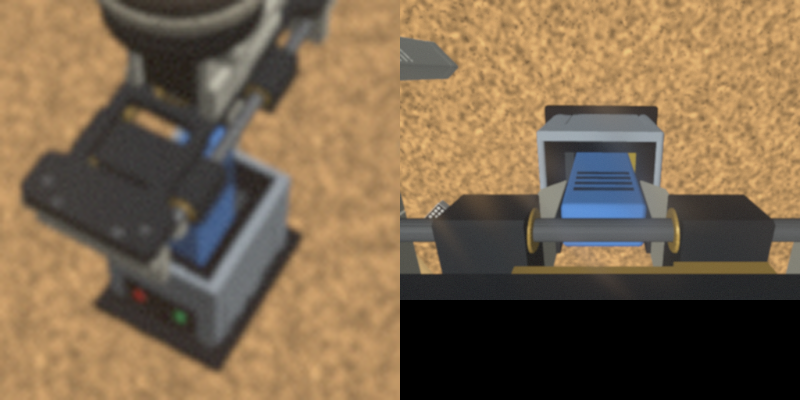

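The pack stands deep in the bay, with the flap showing only as a yellow strip at its side in the wrist crop at (632,160). TCP height is 0.122, as expected when seated. I'll push a few mm more to confirm the floor, then release.

>>> arm_command:
  deltas: [0,0,0,0,0,-0.002,36,0,0,0,0,0,-0.004,36,0,0,0,0,0,-0.004,36]

```text
clock: 7.1
position: [0.5569, 0.0366, 0.1214]
ee_rot: [2.677, 1.642, 0.002]
force: [-17.5, -0.3, 44.8]
width: 0.477
gripper_force: 45.0
```

Force rose to 45 N with no further travel, so the pack is on the floor. Next I'll ease off, open the fingers and retreat.

>>> arm_command:
  deltas: [0,0,0,0,0,0.004,36,0,0,0,0,0,0.004,48,0,0,0,0,0,0.004,60,0,0,0,0,0,0.004,70,0,0,0,0,0,0.004,70,0,0,0,0,0,0.02,70,0,0,0,0,0,0.05,70,0,0,0,0,0,0.09,70,0,0,0,0,0,0.13,70,0,0,0,-0.03,0,0.16,70,0,0,0,-0.07,0,0.17,70,0,0,0,-0.11,0,0.17,70,0,0,0,-0.13,0,0.17,70,0,0,0,-0.13,0,0.17,70]

```text
clock: 8.5
position: [0.4248, 0.035, 0.2879]
ee_rot: [2.677, 1.641, -0.002]
force: [0.6, 0.0, 0.5]
width: 0.768
gripper_force: 0.0
```

```bash
python3 - <<'E'
from h import *
print(sensors.observe()["force"])
C=cal("wrist");w=optics.get_image("wrist");a=optics.get_image("scene");t=optics.get_image("top")
hsv=cv2.cvtColor(w,cv2.COLOR_BGR2HSV)
m=cv2.inRange(hsv,(95,80,160),(130,255,255))
for c in cv2.findContours(m,0,1)[0]:
    if cv2.contourArea(c)>300:
        r=cv2.boxPoints(cv2.minAreaRect(c));q=ray("",r,.145,C);print(r.mean(0),q.mean(0).round(4),np.linalg.norm(q[1]-q[0]).round(3),np.linalg.norm(q[2]-q[1]).round(3))
cv2.imwrite("pics/c4.png",np.hstack([cv2.resize(a[110:250,50:310],(400,215),interpolation=2),cv2.copyMakeBorder(cv2.resize(w,(286,215)),0,0,0,0,0)]))
E
```

```text
[0.59068874 0.04947633 0.5182567 ]
[398. 111.] [0.5567 0.0399 0.145 ] 0.042 0.023
```

View pics/c4.png

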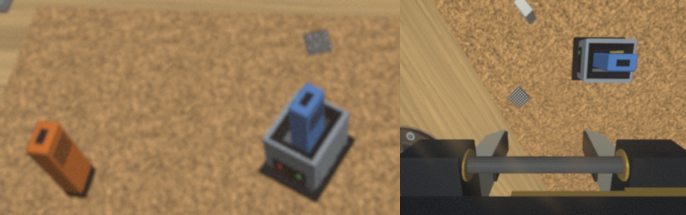

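The blue pack stands upright in the charger at scene crop (307,115). Its top measures 42 x 23 mm at the seated height, centred at (0.557,0.040). The orange pack still stands at crop (60,158), and the robot is clear.

```bash
python3 -c "
from cell import arm
print(arm.sign_off())"
```

```text
the job is handed in; nothing more can be done
None
```

The blue pack is fully home in the charger, holding the flap open; I've let go of it, left the orange pack untouched, and handed the job in (the sign-off gave no verdict).

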